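# Extend the caddy arm one hole and hang the scissors basket in its bin

### The arm

A 6-joint arm with a two-finger parallel gripper is mounted at the origin on the work surface. World frame = base frame: x ahead of the robot, y to its left, z up, the work surface at z = 0. Lengths are in m, angles in rad, forces in N, time in s.
With the tool pointing down it reaches from about 0.25 to 0.775 m from the base axis. Payload 8.9 kg.
Tool frame: the origin (TCP) lies midway between the tips of the shut fingers; the grasp point (between the pads) lies tcp_to_grasp behind it (tcp_to_grasp is the distance from the TCP to the grasp point, in m); x points along the fingers, y is the direction in which the jaws open and shut, and the axes are right-handed (so a half turn about x gives the same grasp; the last joint's range is limited). The gripper opens to 85 mm and grips with 20 to 120 N. Pads are 22 mm wide; open, the fingers measure 114 mm over their backs; the gripper's body (76 mm by 85 mm) begins 54 mm behind the grasp point. The pads swing forward as they close: fully open they stand 13 mm farther back than shut.
Start: joints at [1.012, 0.291, -0.153, 1.127, 0, 1.431], TCP at [0.214, 0.479, 0.231] pointing down, gripper open.
Joint ranges: [-2.52, 2.52], [-0.91, 1.74], [-1.3, 1.37], [-1.96, 2.02], [-1.52, 1.47], [-3.14, 3.14]. Speed limits (rad/s): [2.22, 2.22, 2.79, 3.14, 3.14, 3.14].

### API

Orientations are given as a unit quaternion [x, y, z, w].
In Python, from workcell import read_state, camera, get_calibration, close_job, tcp_to_grasp gives the robot as it stands.
- The arm moves only by the tool step_arm, never from a script. Its argument "commands" is a list of rows, each a list of 3 entries, a list of its own where there are three numbers: the gripper command: -1 is fully open, 1 is shut, values between are in proportion, then the shift along the tool's x, y, z in cm, then the turn, a rotation vector about the tool's x, y, z in degrees. In form: [[claw, [dx, dy, dz], [ax, ay, az]], ...]. A call has exactly 5 rows; each row shifts and turns the pose as measured when the row begins, along the tool's axes as they then stand; what a row does not reach is not made up. A row lasts 1/12 s, in which the tool goes at most 41.7 mm and 7.16 degrees, less where a joint would pass 70% of its speed; a pose out of reach is approached as far as the arm can. A call with a gripper value outside its range is refused whole. The fingers move at their own pace and stop on an object; "newtons" is the grip in N (left out, the last holds). Time passes only in rows, so rows that do not move let the fingers close, or fill a call up. It gives the time, the measured TCP pose, the force and the opening at its end, in the units of the state.
- read_state(): the state, without advancing time (a new reading comes with each control period).
- camera(name): name is "scene" or "top" or "wrist"; returns the picture (400x640x3 uint8, blue, green, red); there is no depth.
- get_calibration(name): a dict with "camera_matrix" (3x3 intrinsics, pixels), "position" and "rotation" of the camera in the world. Camera axes: x right, y up, looking along -z (the intrinsics and any distortion apply to the point x, -y, -z); pixel columns grow to the right and rows downward; lengths in m; the calibration is good to about 2 mm. The wrist camera is an equidistant fisheye: a pixel r from the principal point sees the ray r / f radians off the axis. A picture is of the moment at which its call begins: read the wrist's pose just before it. get_calibration takes no time and is no camera call; for the wrist camera it gives the pose at the moment of the call.
- close_job(): hands the job in, once; it reports no verdict.
The state is a dict: "time": time; "q": joint angles; "qd": joint speeds; "tau": joint torques, N m; "eef_pos": TCP position; "eef_rot": TCP orientation; "force": force on the tool from outside, world axes, zero at the start; "ft_torque": the same for the moment, N m; "finger_gap": finger opening in m.
Only numpy, scipy, OpenCV 4.12 (cv2) and the standard library are available. Lean on these libraries where they do the work, as an engineer would, in place of code of your own. Each camera call takes 0.05 s, during which the arm holds its last target.

### The job

Lengthen the telescoping caddy arm on the activity table by one hole: press its sprung button in and slide the sleeve with the white bin out, away from the bracket, until the button pops out through the next hole. Then hang the empty hook-on basket inside the bin by its bent lip over the bin's rim, upright and clear of the bin's floor, and let go. Do not knock over or shove aside the other things on the table.

Things in the scene. Friction and masses are not known exactly. Their poses are not given: they have to be found in the camera images.
- station: Fixed part of the caddy arm: bracket block (45 x 40 mm, 100 mm high, on a 90 x 70 mm base plate) centred at y = -195 mm and, from it, a level inner tube 80 mm above the table. Origin: on the table straight below the button. z up; +y level along the tube away from the bracket, the way the sleeve slides out; +x the side where the button sticks out (roughly away from the robot).
- sleeve (a joint): How far the sleeve with the bin is slid out, m: 0 at the start (button in first hole), 0.050 in the next hole, 0.100 in the last. The sleeve: aluminium square tube 34 mm wide (x), 40 mm high, centre 80 mm above the table, at 0 running from y = -125 to +90 mm of the station, where the bin begins. Slides with about 2 N, up to 10 N in the first 6 mm; locked within 1 to 3 mm while the button is out.
- button (a joint): How far the button is pressed, m: 0 out, 0.009 flush, about 0.010 hidden under the sleeve's wall. Steel pin 16 mm across with a round nose, 9 mm proud of the sleeve's +x face; spring 2 N out, 5 N flush. It does not move along with the sleeve. Pressed 5 mm or more while the sleeve is drawn along, it slips under the wall, stays hidden, and pops out by itself when the next hole comes over it.
- button_home (a point): Where the button's axis passes the sleeve's +x face: 17 mm in +x, 0 in y, 80 mm above the station's origin; stays put. Axes as the station's. It can be pinched from above here, one finger on the button and the other on the opposite face (43 mm over both): centred on the tube's axis (x = 0), a grip of 20 to 30 N presses the button flush and holds the sleeve to draw it out.
- next_hole (a point): Centre of the next hole (18 mm wide), on the sleeve's +x face; it moves with the sleeve and starts 50 mm on the bracket's side of the button; the last hole is 50 mm further. Axes as the station's.
- bin_floor (a point): Centre of the inner floor of the empty white bin on the sleeve's end, 39 mm above the table, at the start 165 mm in +y of the station's origin; moves with the sleeve. Axes as the station's. Outside the bin measures 130 mm along x, 150 mm along y, 95 mm in height; walls and floor 4 mm thick; rim 91 mm above this point.
- basket: Loose white plastic basket, about 0.10 kg, the one of two with a bent lip. Origin: centre of its underside, z up. Open box 44 (x) x 76 (y) x 62 mm high. At its -x side a lip 60 mm wide runs out level, underside 62 mm above the origin, then bends down 20 mm plus an 11 mm outward flare; the slot for the rim runs from x = -22 to -34 mm. Hung, its underside is 62 mm below the rim and it may lean a few degrees.
- basket_bar (a point): Middle of the lipped basket's grip bar, 96 mm above the centre of its underside: a bar along the basket's y, 76 mm long, 12 mm thick (x) and 12 mm high, on a small upright at each end; 28 mm of air between the bar and the basket's top edge. Held too lightly (20 N) it can swing along the bar when moved fast; 45 N holds it. Axes as the basket's.
- plain_basket: Bystander: the same basket without a lip, loose. Origin: centre of its underside.
- pencil_cup: Bystander: black round cup with pencils, 76 mm across, up to 155 mm high, loose. Origin: centre of its underside.
- glue_bottle: Bystander: bottle 52 mm across, 130 mm high, loose, beyond the arm. Origin: centre of its underside.
- bowl: Bystander: white bowl 90 mm across, 50 mm high, loose, beyond the bin. Origin: centre of its underside.
- jar: Bystander: closed jar 66 mm across, 100 mm high, loose, past the bin's end. Origin: centre of its underside.
- tape_roll: Bystander: cardboard roll 90 mm across, 25 mm high, lying flat, loose. Origin: centre of its underside.
Not all that is in view belongs to the job. What is shaped like the basket but yellow is not meant.

How it is judged:
By the outcome, as a careful person would: the job done as asked, in the order asked, and still so for the second after the job is handed in, with the robot touching nothing.
It also fails if it takes over 53 s, if anything falls off the work surface, if the arm or the gripper's body presses on something with over 40 N, if the wrist force passes 120 N, or if a joint passes its speed limit or range.

## Working session

There is one attempt and no reset: what is moved stays moved. The work goes in short steps, Python scripts to look and compute and a tool call to move; the robot and the scene stay as the last step left them, time stands still between calls to the robot, and variables do not carry over. Pictures are saved under pics/ and viewed, and the job is handed in when it is done.

Besides the shell and the picture viewer there is one more tool, called as a command line: name --argument value ..., lists and objects as JSON in quotes. step_arm: Moves the arm, as the interface text tells. Its arguments: {"type":"object","properties":{"commands":{"type":"array","items":{"type":"array"}},"newtons":{"type":"number"}},"required":["commands"]}

```bash
ls; mkdir -p pics
python3 - <<'E'
from workcell import *
import cv2,numpy as np
s=read_state(); print(s); print(tcp_to_grasp)
for n in ["scene","top","wrist"]:
    c=get_calibration(n); print(n,c)
    im=camera(n); cv2.imwrite(f"pics/{n}0.png",im)
E
```

```text
pics
{'time': 0.0, 'q': array([ 1.01168490e+00,  2.91302092e-01, -1.54085862e-01,  1.12670252e+00,
       -1.59936097e-05,  1.43154601e+00]), 'qd': array([-0.00020183, -0.00143032, -0.00089179,  0.0018471 ,  0.00020236,
        0.00102323]), 'tau': array([-3.03499846e-04, -5.37147617e+01,  3.31368005e+01,  1.61249237e-02,
       -5.59305749e-05,  4.73024909e-05]), 'eef_pos': array([0.21376013, 0.47905189, 0.23073607]), 'eef_rot': array([ 0.14692347,  0.69173361, -0.14778722,  0.69143116]), 'force': array([-0.1235076 , -0.02575605, -0.98965304]), 'ft_torque': array([ 0.01003712,  0.01965228, -0.03634516]), 'finger_gap': 0.08536140009198169}
0.0187
scene {'camera_matrix': array([[364.21543824,   0.        , 315.89662633],
       [  0.        , 364.21543824, 200.2026506 ],
       [  0.        ,   0.        ,   1.        ]]), 'position': array([ 1.29085252, -0.19567713,  0.9543767 ]), 'rotation': array([0.28184176, 0.20496087, 0.53700542, 0.76823268])}
top {'camera_matrix': array([[398.38073294,   0.        , 316.94952827],
       [  0.        , 398.38073294, 197.27813705],
       [  0.        ,   0.        ,   1.        ]]), 'position': array([0.47001501, 0.04725568, 1.20662964]), 'rotation': array([-0.04483778,  0.04069859,  0.71509549, -0.69639905])}
wrist {'camera_matrix': array([[309.70691629,   0.        , 321.87311815],
       [  0.        , 309.70691629, 198.33516667],
       [  0.        ,   0.        ,   1.        ]]), 'position': array([0.14683106, 0.50946438, 0.37431899]), 'rotation': array([-0.12081171, -0.077833  ,  0.53878911,  0.83009207])}
```

View pics/scene0.png

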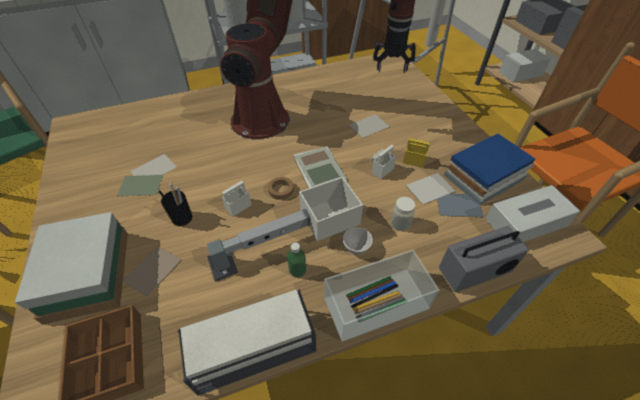

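View pics/top0.png

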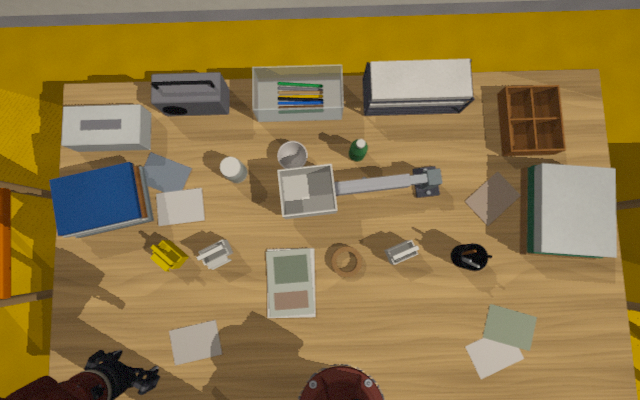

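View pics/wrist0.png

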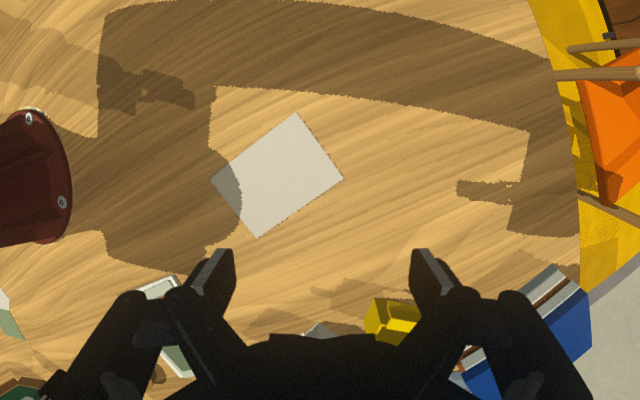

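Top view (up = world +x, left = +y): caddy arm from bracket (427,182) to bin (308,190). White baskets are at (213,255) and (402,251), the yellow decoy at (168,256). I need crops to tell which basket has the lip.

Run:
```python
import cv2,numpy as np
t=cv2.imread("pics/top0.png"); s=cv2.imread("pics/scene0.png")
def z(im,x,y,w,h,k): return cv2.resize(im[y:y+h,x:x+w],None,fx=k,fy=k,interpolation=cv2.INTER_CUBIC)
a=np.hstack([z(t,180,225,64,50,6),z(t,370,225,64,50,6)])
b=np.hstack([z(s,350,130,64,50,6),z(s,205,170,64,50,6)])
cv2.imwrite("pics/z1.png",np.vstack([a,b]))
cv2.imwrite("pics/z2.png",z(t,270,130,180,95,4))
cv2.imwrite("pics/z3.png",z(s,200,170,190,115,4))
```

```text
(no output)
```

View pics/z1.png

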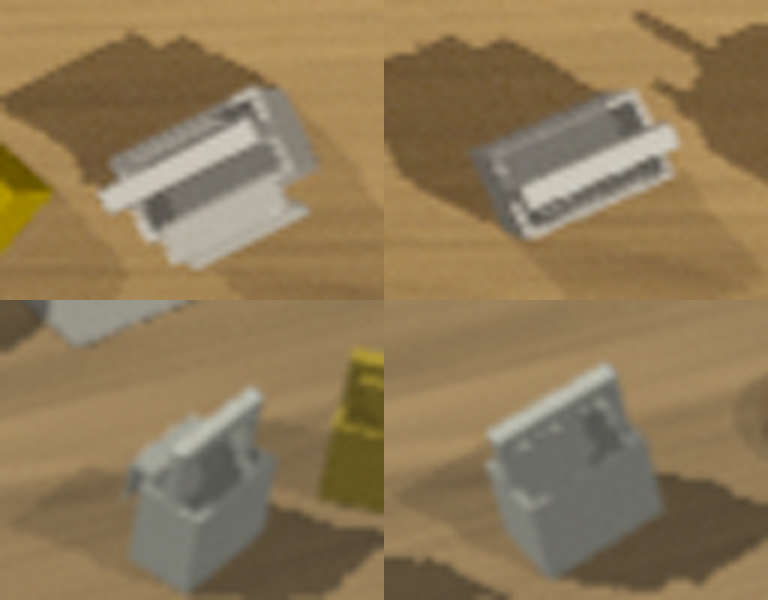

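View pics/z2.png

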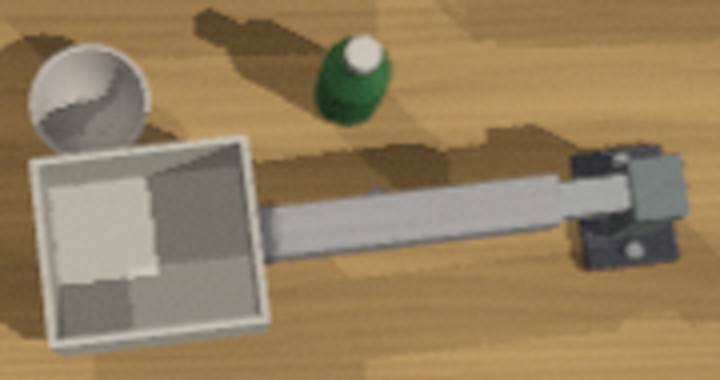

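View pics/z3.png

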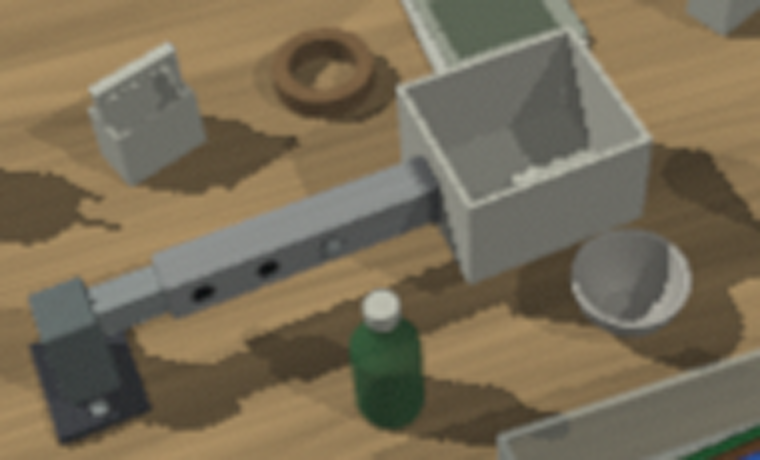

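Basket with lip is the left one (213,255), and its lip faces the robot. The button shows in the scene view at about (283,231), and in the top view at about (364,177). Next come the ray casts.

```bash
cat > h.py <<'E'
import numpy as np, cv2
from scipy.spatial.transform import Rotation as R
from workcell import *
def ray(name,uv,cal=None):
    c=cal or get_calibration(name); K=c["camera_matrix"]
    uv=np.atleast_2d(uv).astype(float)
    p=(uv-[K[0,2],K[1,2]])/[K[0,0],K[1,1]]
    if name=="wrist":
        r=np.linalg.norm(p,axis=1,keepdims=True)+1e-12
        d=np.hstack([p/r*np.sin(r),np.cos(r)])
    else: d=np.hstack([p,np.ones((len(p),1))])
    d=d*[1,-1,-1]
    d/=np.linalg.norm(d,axis=1,keepdims=True)
    return c["position"],R.from_quat(c["rotation"]).apply(d)
def cast(name,uv,z,cal=None):
    o,d=ray(name,uv,cal); return o+d*((z-o[2])/d[:,2])[:,None]
def proj(name,P,cal=None):
    c=cal or get_calibration(name);K=c["camera_matrix"]
    q=R.from_quat(c["rotation"]).inv().apply(np.atleast_2d(P)-c["position"])*[1,-1,-1]
    if name=="wrist":
        h=np.linalg.norm(q[:,:2],axis=1,keepdims=True); th=np.arctan2(h[:,0],q[:,2])[:,None]
        p=q[:,:2]/(h+1e-12)*th
    else: p=q[:,:2]/q[:,2:]
    return p*[K[0,0],K[1,1]]+[K[0,2],K[1,2]]
def tri(a,ua,b,ub):
    o1,d1=ray(a,ua);o2,d2=ray(b,ub);d1=d1[0];d2=d2[0]
    t=np.linalg.lstsq(np.stack([d1,-d2],1),o2-o1,rcond=None)[0]
    A=o1+t[0]*d1;B=o2+t[1]*d2;return (A+B)/2,np.linalg.norm(A-B)
E
python3 - <<'E'
from h import *
np.set_printoptions(precision=4,suppress=True)
k=lambda pts,ox,oy,f:(np.array(pts,float)+.5)/f-.5+[ox,oy]
rim=k([(32,160),(247,137),(270,322),(52,347)],270,130,4)
P=cast("top",rim,.130);print("rim",P)
print([np.linalg.norm(P[i]-P[(i+1)%4]) for i in range(4)],P.mean(0))
e=P[1]-P[0];f=P[2]-P[3];g=P[0]-P[3];h=P[1]-P[2]
for v in(e,f,g,h):print(np.degrees(np.arctan2(v[1],v[0])))
sl=k([(272,231),(559,204)],270,130,4);S=cast("top",sl,.100);print("sleeve",S)
print(np.degrees(np.arctan2(*(S[0]-S[1])[[1,0]])))
but=k([(375,190)],270,130,4);print("button top",cast("top",but,.08))
sb=k([(333,247)],200,170,4);print("button scene",cast("scene",sb,.08),tri("top",but,"scene",sb))
bar=k([(103,200),(255,130)],180,225,6);B=cast("top",bar,.1);print("bar",B,np.linalg.norm(B[1]-B[0]),B.mean(0),np.degrees(np.arctan2(*(B[0]-B[1])[[1,0]])))
E
```

```text
rim [[ 0.6805  0.1579  0.13  ]
 [ 0.6925  0.0098  0.13  ]
 [ 0.5645 -0.0019  0.13  ]
 [ 0.5515  0.1461  0.13  ]]
[np.float64(0.14857050659115956), np.float64(0.1285035708021242), np.float64(0.1486250816346191), np.float64(0.12954026689145878)] [0.6222 0.078  0.13  ]
-85.36729465088143
-84.96742144064228
5.195793399424163
5.223056856352085
sleeve [[ 0.6311 -0.0067  0.1   ]
 [ 0.6448 -0.2087  0.1   ]]
93.8747376454402
button top [[ 0.6617 -0.0824  0.08  ]]
button scene [[ 0.658  -0.0826  0.08  ]] (array([ 0.6609, -0.0825,  0.0837]), np.float64(0.0011950523990318313))
bar [[0.4455 0.3872 0.1   ]
 [0.4755 0.3175 0.1   ]] 0.07598014631899262 [0.4605 0.3524 0.1   ] 113.321588595606
```

```bash
cat >> h.py <<'E'
np.set_printoptions(precision=4,suppress=True)
def plan(pos,yaw,s=None):
    """remaining delta to TCP pos, tool down, tool y along yaw (deg, mod 180)"""
    s=s or read_state(); Rt=R.from_quat(s["eef_rot"]); best=None
    for y in (yaw,yaw+180):
        a=np.radians(y); X=np.array([0,0,-1.]);Y=np.array([np.cos(a),np.sin(a),0]);Z=np.cross(X,Y)
        T=R.from_matrix(np.stack([X,Y,Z],1)); rv=np.degrees((Rt.inv()*T).as_rotvec())
        if best is None or np.linalg.norm(rv)<np.linalg.norm(best): best=rv
    d=np.array(pos)-s["eef_pos"]
    print("t",round(s["time"],2),"pos",s["eef_pos"],"gap",round(s["finger_gap"],4),"F",s["force"],"q6",s["q"][5])
    print(" delta tool cm",Rt.inv().apply(d)*100,"rotvec deg",best, "world",d)
E
python3 - <<'E'
from h import *
s=read_state();print(R.from_quat(s["eef_rot"]).as_matrix())
plan([0.637,-0.086,0.20],5.1)
t=cv2.imread("pics/top0.png")
hsv=cv2.cvtColor(t,cv2.COLOR_BGR2HSV)
m=cv2.inRange(hsv,(45,80,20),(85,255,255))[130:180,330:390];ys,xs=np.nonzero(m);print("bottle px",xs.mean()+330,ys.mean()+130,xs.min()+330,xs.max()+330,ys.min()+130,ys.max()+130)
print(cast("top",[xs.mean()+330,ys.mean()+130],.06), "lowest edge near", cast("top",[357,161],.03))
print("jar top",cast("top",[(231,165),(245,166)],.1))
print("bowl",cast("top",[(292,155)],.05))
E
```

```text
[[-0.0005  0.4076  0.9132]
 [-0.0008  0.9132 -0.4076]
 [-1.     -0.001  -0.0001]]
t 0.15 pos [0.2138 0.4791 0.2309] gap 0.0857 F [0.0436 0.5236 0.4685] q6 1.4314774305476066
 delta tool cm [  3.1123 -34.3573  61.6788] rotvec deg [60.8489  0.0229  0.0547] world [ 0.4232 -0.5651 -0.0309]
bottle px 356.7909090909091 151.85 349 366 140 160
[[ 0.7408 -0.0684  0.06  ]] lowest edge near [[ 0.7198 -0.0709  0.03  ]]
jar top [[0.7033 0.2928 0.1   ]
 [0.6993 0.2532 0.1   ]]
bowl [[0.739  0.1228 0.05  ]]
```

step_arm --commands '[[-1, [0, -1.9, 3.5], [7, 0, 0]], [-1, [0, -1.5, 3.7], [7, 0, 0]], [-1, [0, -1.0, 3.8], [7, 0, 0]], [-1, [0, -0.5, 4.0], [7, 0, 0]], [-1, [0, 0, 4.0], [7, 0, 0]]]' --newtons 25

```text
time: 0.57
eef_pos: [0.3336, 0.3203, 0.2291]
eef_rot: [0.35, 0.615, -0.351, 0.613]
force: [1.2, 1.0, 0.2]
finger_gap: 0.0857
```

```bash
python3 -c "
from h import *
plan([0.637,-0.086,0.20],5.1)"
```

```text
t 0.57 pos [0.3336 0.3203 0.2291] gap 0.0857 F [1.2011 0.9893 0.2173] q6 1.6427114007446417
 delta tool cm [ 2.8196  5.4529 50.4243] rotvec deg [25.4834 -0.0593  0.1377] world [ 0.3034 -0.4063 -0.0291]
```

step_arm --commands '[[-1, [0, 0.4, 4.1], [6.5, 0, 0]], [-1, [0, 0.9, 4.0], [6.5, 0, 0]], [-1, [0, 1.3, 3.9], [6.5, 0, 0]], [-1, [0, 1.8, 3.7], [6, 0, 0]], [-1, [0, 2.0, 3.6], [0, 0, 0]]]'

```text
time: 0.98
eef_pos: [0.4527, 0.1488, 0.2286]
eef_rot: [0.485, 0.515, -0.485, 0.514]
force: [1.2, 0.5, -0.2]
finger_gap: 0.0855
```

step_arm --commands '[[-1, [0, 2.0, 3.6], [0, 0, 0]], [-1, [0, 2.0, 3.6], [0, 0, 0]], [-1, [0, 2.0, 3.6], [0, 0, 0]], [-1, [0, 2.0, 3.6], [0, 0, 0]], [-1, [0, 2.0, 3.6], [0, 0, 0]]]'

```text
time: 1.4
eef_pos: [0.5617, -0.0286, 0.2277]
eef_rot: [0.485, 0.515, -0.486, 0.513]
force: [1.4, 1.0, 0.4]
finger_gap: 0.0856
```

```bash
python3 -c "
from h import *
plan([0.637,-0.086,0.20],5.1)"
```

```text
t 1.4 pos [ 0.5617 -0.0286  0.2277] gap 0.0856 F [1.4326 1.0302 0.4194] q6 1.3332183437850509
 delta tool cm [2.7441 7.1978 6.1551] rotvec deg [-1.8758 -0.0807  0.1481] world [ 0.0753 -0.0574 -0.0277]
```

step_arm --commands '[[-1, [0.5, 2.4, 2.1], [-1, 0, 0]], [-1, [0.5, 2.4, 2.1], [-1, 0, 0]], [-1, [0.5, 2.0, 1.7], [0, 0, 0]], [-1, [0.5, 0.6, 0.5], [0, 0, 0]], [-1, [0.5, 0, 0], [0, 0, 0]]]'

```text
time: 1.82
eef_pos: [0.6458, -0.0996, 0.1997]
eef_rot: [0.478, 0.521, -0.479, 0.52]
force: [-0.6, 0.1, 0.9]
finger_gap: 0.0853
```

```bash
python3 -c "
from h import *
plan([0.637,-0.086,0.20],5.1)
c=get_calibration('wrist')
im=camera('wrist');cv2.imwrite('pics/w1.png',im)
# predicted features
a=np.radians(5.1);ex=np.array([np.cos(a),np.sin(a),0]);ey=np.array([-np.sin(a),np.cos(a),0]);o=np.array([.6369,-.0863,0])
for n,l in dict(nose=(.026,0,.08),s1=(.017,-.125,.1),s2=(-.017,-.125,.1),s3=(.017,.09,.1),s4=(-.017,.09,.1),r1=(.065,.09,.13),r2=(-.065,.09,.13)).items():
  print(n,proj('wrist',o+l[0]*ex+l[1]*ey+[0,0,l[2]],c))
"
```

```text
t 1.82 pos [ 0.6458 -0.0996  0.1997] gap 0.0853 F [-0.5876  0.1229  0.8719] q6 1.222699496611295
 delta tool cm [-0.0317 -0.7676 -1.4259] rotvec deg [-0.2973  0.0187  0.1082] world [-0.0088  0.0136  0.0003]
nose [[343.9305 177.4434]]
s1 [[333.093  309.7081]]
s2 [[297.8678 309.6529]]
s3 [[334.568   69.9485]]
s4 [[290.465   70.5171]]
r1 [[405.5439  67.2541]]
r2 [[218.5544  69.8238]]
```

View pics/w1.png

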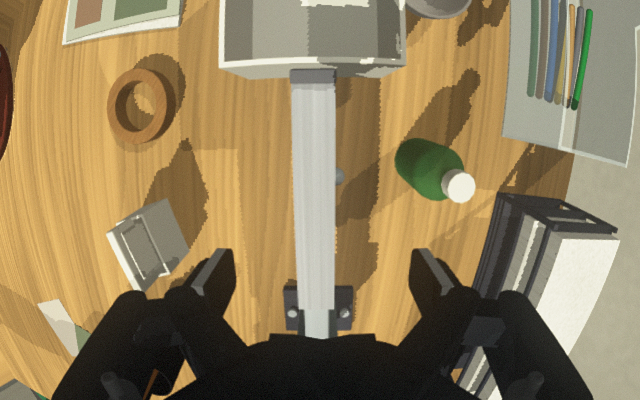

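```bash
python3 -c "
from h import *
im=cv2.imread('pics/w1.png')
z=lambda x,y,w,h,k: cv2.resize(im[y:y+h,x:x+w],None,fx=k,fy=k,interpolation=cv2.INTER_CUBIC)
cv2.imwrite('pics/w1z.png',np.vstack([z(210,40,200,50,4),z(210,150,200,80,4)]))
"
```

```text
(no output)
```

View pics/w1z.png

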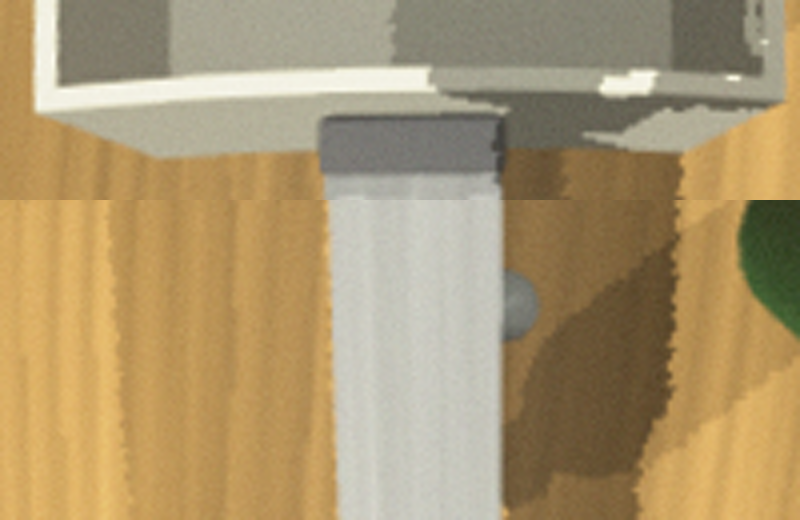

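Predicted and seen features agree within about 1–2 px: rim corners at (219,68) and (406,65.5), nose at (344,176). Next I centre on the button and descend.

step_arm --commands '[[-1, [0, -0.8, -1.4], [-0.3, 0, 0]], [-1, [2.5, 0, 0], [0, 0, 0]], [-1, [2.5, 0, 0], [0, 0, 0]], [-1, [2, 0, 0], [0, 0, 0]], [-1, [0, 0, 0], [0, 0, 0]]]'

```text
time: 2.28
eef_pos: [0.6297, -0.0795, 0.1271]
eef_rot: [0.475, 0.525, -0.477, 0.521]
force: [-1.2, -0.0, 0.2]
finger_gap: 0.0855
```

```bash
python3 -c "
from h import *
plan([0.637,-0.0855,0.058],5.1)"
```

```text
t 2.28 pos [ 0.6297 -0.0795  0.1271] gap 0.0855 F [-1.1814 -0.0386  0.2113] q6 1.2372047590764994
 delta tool cm [6.9059 0.7085 0.6811] rotvec deg [ 0.224  -0.1149  0.3285] world [ 0.0073 -0.006  -0.0691]
```

step_arm --commands '[[-1, [0, 0.7, 0.7], [0, 0, 0]], [-1, [0, 0, 0], [0, 0, 0]], [-1, [2.0, 0, 0], [0, 0, 0]], [-1, [0, 0, 0], [0, 0, 0]], [-1, [0, 0, 0], [0, 0, 0]]]'

```text
time: 2.7
eef_pos: [0.6387, -0.0842, 0.1132]
eef_rot: [0.475, 0.524, -0.476, 0.523]
force: [0.4, -0.9, 1.1]
finger_gap: 0.0855
```

```bash
python3 -c "
from h import *
plan([0.637,-0.0855,0.058],5.1)"
```

```text
t 2.7 pos [ 0.6387 -0.0842  0.1132] gap 0.0855 F [ 0.3579 -0.9415  1.0881] q6 1.2304452303025462
 delta tool cm [ 5.5191 -0.1719  0.1124] rotvec deg [ 0.3795 -0.0401  0.0621] world [-0.0017 -0.0013 -0.0552]
```

step_arm --commands '[[-1, [1.5, -0.2, 0.1], [0.3, 0, 0]], [-1, [1.5, 0, 0], [0, 0, 0]], [-1, [1.5, 0, 0], [0, 0, 0]], [-1, [1.0, 0, 0], [0, 0, 0]], [-1, [0, 0, 0], [0, 0, 0]]]'

```text
time: 3.12
eef_pos: [0.6417, -0.0866, 0.0655]
eef_rot: [0.479, 0.519, -0.475, 0.525]
force: [-1.2, 0.1, -0.6]
finger_gap: 0.0859
```

```bash
python3 -c "
from h import *
plan([0.637,-0.0855,0.058],5.1)
cv2.imwrite('pics/w2.png',camera('wrist'))"
```

```text
t 3.12 pos [ 0.6417 -0.0866  0.0655] gap 0.0859 F [-1.179   0.0881 -0.5714] q6 1.2334858154848485
 delta tool cm [ 0.7407 -0.4692 -0.1537] rotvec deg [ 0.0663  0.1656 -0.5431] world [-0.0047  0.0011 -0.0075]
```

View pics/w2.png

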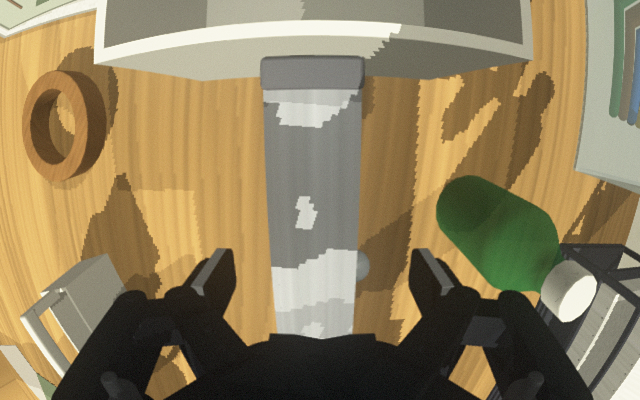

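step_arm --commands '[[-1, [0.8, -0.45, -0.15], [0, 0, -0.5]], [-1, [0, 0, 0], [0, 0, 0]], [-1, [0, 0, 0], [0, 0, 0]], [-1, [0, 0, 0], [0, 0, 0]], [-1, [0, 0, 0], [0, 0, 0]]]'

```text
time: 3.58
eef_pos: [0.6394, -0.086, 0.0617]
eef_rot: [0.477, 0.52, -0.477, 0.525]
force: [0.5, -0.5, -0.2]
finger_gap: 0.0852
```

```bash
python3 -c "
from h import *
plan([0.637,-0.0855,0.058],5.1)"
```

```text
t 3.58 pos [ 0.6394 -0.086   0.0617] gap 0.0852 F [ 0.5328 -0.5452 -0.2328] q6 1.2350202657797384
 delta tool cm [ 0.3731 -0.2388 -0.0685] rotvec deg [ 0.0754  0.2752 -0.3025] world [-0.0024  0.0005 -0.0037]
```

step_arm --commands '[[-1, [0.4, -0.25, -0.07], [0, 0.3, -0.3]], [-1, [0.2, -0.15, 0], [0, 0, 0]], [-1, [0, 0, 0], [0, 0, 0]], [0.0, [0, 0, 0], [0, 0, 0]], [0.0, [0, 0, 0], [0, 0, 0]]]' --newtons 25

```text
time: 4.0
eef_pos: [0.6353, -0.0857, 0.0557]
eef_rot: [0.477, 0.522, -0.477, 0.522]
force: [-0.9, 0.2, -0.7]
finger_gap: 0.0639
```

```bash
python3 -c "
from h import *
plan([0.637,-0.0855,0.058],5.1)"
```

```text
t 4.0 pos [ 0.6353 -0.0857  0.0557] gap 0.0639 F [-0.9225  0.1796 -0.7148] q6 1.2320413043935137
 delta tool cm [-0.2258  0.1725 -0.0094] rotvec deg [ 0.0692 -0.0425 -0.0177] world [0.0017 0.0002 0.0023]
```

step_arm --commands '[[0.0, [0, 0.17, 0], [0, 0, 0]], [0.3, [0, 0, 0], [0, 0, 0]], [1, [0, 0, 0], [0, 0, 0]], [1, [0, 0, 0], [0, 0, 0]], [1, [0, 0, 0], [0, 0, 0]]]' --newtons 25

```text
time: 4.42
eef_pos: [0.638, -0.0857, 0.0566]
eef_rot: [0.477, 0.522, -0.476, 0.522]
force: [-0.0, -0.8, 1.3]
finger_gap: 0.0336
```

step_arm --commands '[[1, [0, 0, 0], [0, 0, 0]], [1, [0, 0, 0], [0, 0, 0]], [1, [0, 0, 0], [0, 0, 0]], [1, [0, 0, 0], [0, 0, 0]], [1, [0, 0, 0], [0, 0, 0]]]' --newtons 28

```text
time: 4.83
eef_pos: [0.638, -0.0857, 0.0566]
eef_rot: [0.477, 0.522, -0.476, 0.522]
force: [-0.5, 0.9, 1.7]
finger_gap: 0.0338
```

```bash
python3 -c "
from h import *
plan([0.637,-0.0855,0.058],5.1)
cv2.imwrite('pics/w3.png',camera('wrist'))"
```

```text
t 4.83 pos [ 0.638  -0.0857  0.0566] gap 0.0338 F [-0.4752  0.8874  1.6702] q6 1.2331535017572306
 delta tool cm [-0.1429 -0.0952 -0.029 ] rotvec deg [ 0.0682 -0.0127 -0.1042] world [-0.001   0.0002  0.0014]
```

View pics/w3.png

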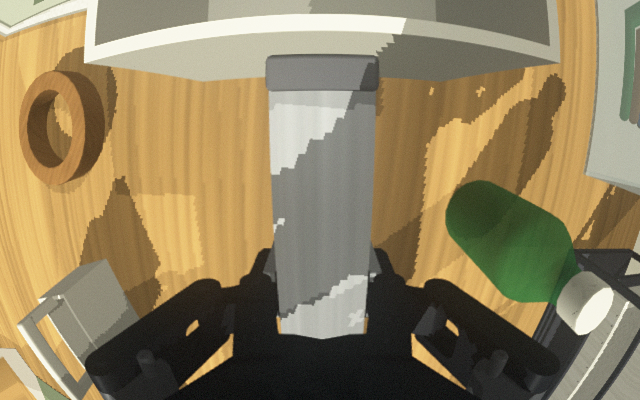

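The gap is 33.8 mm (the sleeve is 34 mm wide), so the button is flush. I now draw the sleeve out along tool −z.

step_arm --commands '[[1, [0, 0, -0.8], [0, 0, 0]], [1, [0, 0, -1.0], [0, 0, 0]], [1, [0, 0, -1.0], [0, 0, 0]], [1, [0, 0, -0.5], [0, 0, 0]], [1, [0, 0, 0], [0, 0, 0]]]' --newtons 30

```text
time: 5.3
eef_pos: [0.6353, -0.0562, 0.0566]
eef_rot: [0.476, 0.519, -0.479, 0.524]
force: [0.2, 2.5, 0.6]
finger_gap: 0.0335
```

```bash
python3 -c "
from h import *
plan([0.637-.0044,-0.0857+.05,0.0566],5.1)"
```

```text
t 5.3 pos [ 0.6353 -0.0562  0.0566] gap 0.0335 F [0.2367 2.5156 0.6197] q6 1.2837397772063694
 delta tool cm [-0.0122 -0.0935 -2.0657] rotvec deg [-0.0889  0.4032 -0.1048] world [-0.0027  0.0205 -0.    ]
```

step_arm --commands '[[1, [0, 0, -0.7], [0, 0, 0]], [1, [0, 0, -0.7], [0, 0, 0]], [1, [0, 0, -0.5], [0, 0, 0]], [1, [0, 0, 0], [0, 0, 0]], [1, [0, 0, 0], [0, 0, 0]]]'

```text
time: 5.72
eef_pos: [0.6336, -0.037, 0.0566]
eef_rot: [0.476, 0.519, -0.479, 0.524]
force: [-0.1, -1.4, 1.7]
finger_gap: 0.0339
```

```bash
python3 -c "
from h import *
plan([0.637-.0044,-0.0857+.05,0.0566],5.1)
cv2.imwrite('pics/w4.png',camera('wrist'))
im=camera('scene');cv2.imwrite('pics/s4.png',cv2.resize(im[160:290,190:390],None,fx=4,fy=4,interpolation=cv2.INTER_CUBIC))"
```

```text
t 5.72 pos [ 0.6336 -0.037   0.0566] gap 0.0339 F [-0.1399 -1.4254  1.721 ] q6 1.3135665391475586
 delta tool cm [ 0.     -0.0858 -0.1348] rotvec deg [-0.0899  0.4441 -0.097 ] world [-0.001   0.0013 -0.    ]
```

View pics/s4.png

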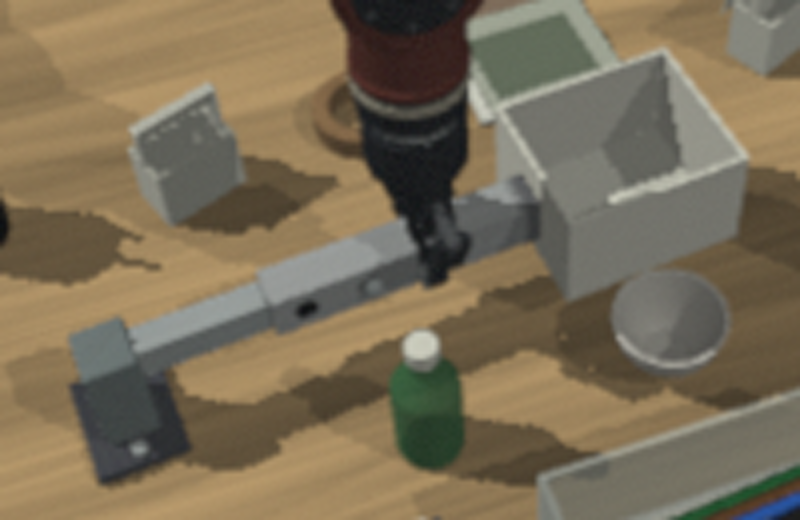

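In the scene crop the button shows bright in the next hole at (372,286), with one dark hole left at (307,309). A small tug will check that it is locked.

step_arm --commands '[[1, [0, 0, -0.3], [0, 0, 0]], [1, [0, 0, -0.3], [0, 0, 0]], [1, [0, 0, -0.3], [0, 0, 0]], [1, [0, 0, 0], [0, 0, 0]], [1, [0, 0, 0], [0, 0, 0]]]'

```text
time: 6.23
eef_pos: [0.6333, -0.0348, 0.0566]
eef_rot: [0.475, 0.515, -0.483, 0.525]
force: [-1.0, -1.3, 1.1]
finger_gap: 0.0336
```

```bash
python3 -c "
from h import *
plan([0.637-.0044,-0.0857+.05,0.0566],5.1)"
```

```text
t 6.23 pos [ 0.6333 -0.0348  0.0566] gap 0.0336 F [-1.019  -1.3408  1.0913] q6 1.3273904924738176
 delta tool cm [ 0.0029 -0.0804  0.0838] rotvec deg [-0.3608  1.1007 -0.0625] world [-0.0007 -0.0009 -0.    ]
```

step_arm --commands '[[-0.2, [0, 0, 0], [0, 0, 0]], [-0.4, [0, 0, 0], [0, 0, 0]], [-0.6, [0, 0, 0], [0, 0, 0]], [-0.8, [0, 0, 0], [0, 0, 0]], [-0.8, [0, 0, 0], [0, 0, 0]]]'

```text
time: 6.65
eef_pos: [0.6329, -0.0339, 0.056]
eef_rot: [0.475, 0.515, -0.483, 0.525]
force: [-0.4, -0.0, 0.8]
finger_gap: 0.0766
```

step_arm --commands '[[-0.8, [-1, 0, 0], [0, 0, 0]], [-0.8, [-3, 0, 0], [0, 0, 0]], [-0.8, [-4, 0, 0], [0, 0, 0]], [-0.8, [-4, 0, 0], [0, 0, 0]], [-0.8, [-4, 0, 0], [0, 0, 0]]]'

```text
time: 7.07
eef_pos: [0.6263, -0.0298, 0.214]
eef_rot: [0.471, 0.521, -0.487, 0.519]
force: [1.9, -0.2, 1.3]
finger_gap: 0.077
```

```bash
python3 -c "
from h import *
plan([0.4605,0.3524,0.2],23.3)
c=get_calibration('wrist');im=camera('wrist');cv2.imwrite('pics/w5.png',im)
a=np.radians(5.1);ex=np.array([np.cos(a),np.sin(a),0]);ey=np.array([-np.sin(a),np.cos(a),0]);o=np.array([.6369,-.0855,0])
for n,l in dict(nose=(.026,0,.08),hole=(.017,-.05,.08),r1=(.065,.14,.13),r2=(-.065,.14,.13)).items():
  print(n,proj('wrist',o+l[0]*ex+l[1]*ey+[0,0,l[2]],c))
"
```

```text
t 7.07 pos [ 0.6263 -0.0298  0.214 ] gap 0.077 F [ 1.8771 -0.1576  1.2847] q6 1.3334248128923014
 delta tool cm [  1.1211 -13.3634 -39.4658] rotvec deg [-18.5916   0.5796   1.108 ] world [-0.1658  0.3822 -0.014 ]
nose [[357.4091 242.291 ]]
hole [[346.9303 284.7655]]
r1 [[419.8196  96.088 ]]
r2 [[243.6527  96.0904]]
```

View pics/w5.png

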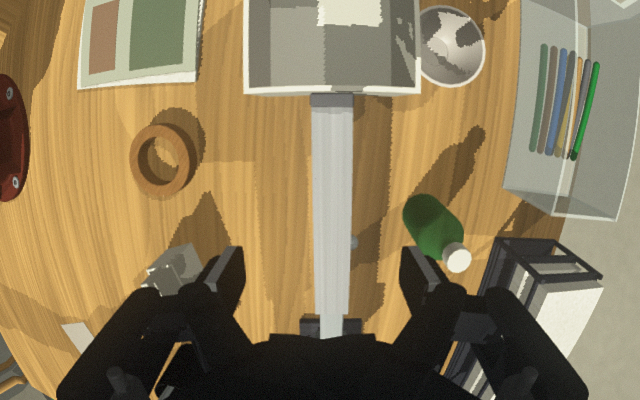

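Button is out again at (355,242), and the bin's rim corners sit about 50 mm further out, so the sleeve is in the next hole. On to the basket.

step_arm --commands '[[-1, [0, -1.2, -3.4], [-6.2, 0, 0.5]], [-1, [0, -0.8, -3.6], [-6.2, 0.3, 0.5]], [-1, [0, -0.4, -3.8], [-6.2, 0.3, 0]], [-1, [0, 0, -3.8], [0, 0, 0]], [-1, [0, 0, -3.8], [0, 0, 0]]]'

```text
time: 7.53
eef_pos: [0.5592, 0.14, 0.2307]
eef_rot: [0.391, 0.583, -0.383, 0.601]
force: [1.0, 0.6, 0.8]
finger_gap: 0.0854
```

step_arm --commands '[[-1, [0, 0, -3.8], [0, 0, 0]], [-1, [0, 0, -3.8], [0, 0, 0]], [-1, [0, 0, -3.8], [0, 0, 0]], [-1, [0, 0, -3.0], [0, 0, 0]], [-1, [0, 0, 0], [0, 0, 0]]]'

```text
time: 7.95
eef_pos: [0.4946, 0.2832, 0.2335]
eef_rot: [0.391, 0.583, -0.38, 0.602]
force: [0.2, -0.4, -0.2]
finger_gap: 0.0853
```

```bash
python3 -c "
from h import *
plan([0.4605,0.3524,0.2],23.3)"
```

```text
t 7.95 pos [0.4946 0.2832 0.2335] gap 0.0853 F [ 0.2018 -0.3738 -0.1652] q6 1.552271375203767
 delta tool cm [ 3.2375 -0.4098 -7.7512] rotvec deg [ 0.6243  0.7651 -1.6541] world [-0.0341  0.0692 -0.0335]
```

step_arm --commands '[[-1, [0.8, -0.1, -2.5], [0.6, 0.4, -0.8]], [-1, [0.8, -0.1, -2.5], [0, 0.4, -0.8]], [-1, [0.8, -0.1, -2.0], [0, 0, 0]], [-1, [0.3, 0, 0], [0, 0, 0]], [-1, [0, 0, 0], [0, 0, 0]]]'

```text
time: 8.37
eef_pos: [0.4627, 0.3506, 0.2094]
eef_rot: [0.389, 0.591, -0.386, 0.592]
force: [-0.3, -0.0, -0.3]
finger_gap: 0.0857
```

```bash
python3 -c "
from h import *
plan([0.4605,0.3524,0.2],23.3)
c=get_calibration('wrist');im=camera('wrist');cv2.imwrite('pics/w6.png',im)
a=np.radians(23.3);ey=np.array([-np.sin(a),np.cos(a),0]);b=np.array([.4605,.3524,.102])
print(proj('wrist',[b+.038*ey,b-.038*ey],c))
"
```

```text
t 8.37 pos [0.4627 0.3506 0.2094] gap 0.0857 F [-0.3019 -0.0364 -0.3327] q6 1.6827181846155876
 delta tool cm [ 0.9359 -0.1326 -0.2498] rotvec deg [ 0.2197 -0.0483 -0.2925] world [-0.0022  0.0018 -0.0094]
[[320.4087 149.5417]
 [320.1612 236.0018]]
```

View pics/w6.png

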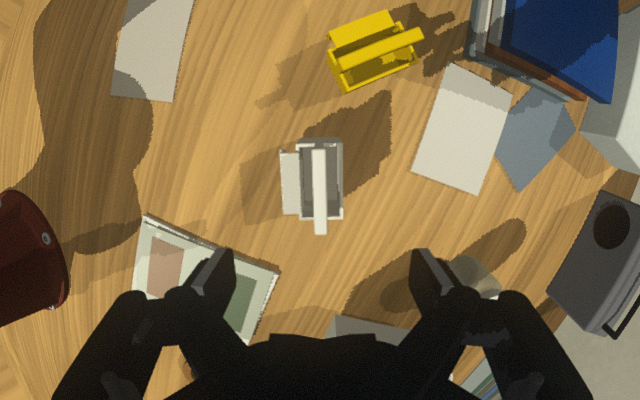

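Bar ends at (319,150) and (320,234) match the prediction, and the lip is on the left (basket −x). I descend to the bar.

step_arm --commands '[[-1, [1.5, -0.13, -0.25], [0.2, 0, -0.3]], [-1, [2.5, 0, 0], [0, 0, 0]], [-1, [2.5, 0, 0], [0, 0, 0]], [-1, [2.0, 0, 0], [0, 0, 0]], [-1, [0, 0, 0], [0, 0, 0]]]'

```text
time: 8.83
eef_pos: [0.466, 0.3495, 0.1273]
eef_rot: [0.393, 0.588, -0.387, 0.591]
force: [-0.8, -0.2, 0.4]
finger_gap: 0.0853
```

```bash
python3 -c "
from h import *
plan([0.4605,0.3524,0.08],23.3)"
```

```text
t 8.83 pos [0.466  0.3495 0.1273] gap 0.0853 F [-0.8041 -0.2099  0.4053] q6 1.6869688704636152
 delta tool cm [ 4.7239 -0.4334 -0.4744] rotvec deg [-0.2632 -0.0434 -0.5125] world [-0.0055  0.0029 -0.0473]
```

step_arm --commands '[[-1, [0.8, -0.45, -0.45], [-0.2, 0, -0.4]], [-1, [1.2, -0.1, -0.1], [0, 0, 0]], [-1, [1.2, -0.1, -0.1], [0, 0, 0]], [-1, [0.8, 0, 0], [0, 0, 0]], [-1, [0, 0, 0], [0, 0, 0]]]'

```text
time: 9.25
eef_pos: [0.4605, 0.3521, 0.0907]
eef_rot: [0.392, 0.589, -0.388, 0.591]
force: [0.0, -0.4, -0.5]
finger_gap: 0.0855
```

```bash
python3 -c "
from h import *
plan([0.4605,0.3524,0.08],23.3)"
```

```text
t 9.25 pos [0.4605 0.3521 0.0907] gap 0.0855 F [ 0.0123 -0.3573 -0.5377] q6 1.6951242641197564
 delta tool cm [ 1.0705  0.0051 -0.03  ] rotvec deg [-0.2594 -0.0617 -0.3631] world [-0.      0.0003 -0.0107]
```

step_arm --commands '[[-1, [1.0, 0, 0], [-0.2, 0, -0.4]], [-1, [0.4, 0, 0], [0, 0, 0]], [-1, [0, 0, 0], [0, 0, 0]], [0, [0, 0, 0], [0, 0, 0]], [0.4, [0, 0, 0], [0, 0, 0]]]'

```text
time: 9.67
eef_pos: [0.4624, 0.3527, 0.0782]
eef_rot: [0.39, 0.591, -0.388, 0.59]
force: [-0.0, 0.3, 0.1]
finger_gap: 0.0638
```

```bash
python3 -c "
from h import *
plan([0.4605,0.3524,0.08],23.3)
cv2.imwrite('pics/w7.png',camera('wrist'))"
```

```text
t 9.67 pos [0.4624 0.3527 0.0782] gap 0.0638 F [-0.0161  0.3338  0.0515] q6 1.6903389456290867
 delta tool cm [-0.1846 -0.1822 -0.0509] rotvec deg [-0.0577 -0.0838 -0.1077] world [-0.0019 -0.0003  0.0018]
```

View pics/w7.png

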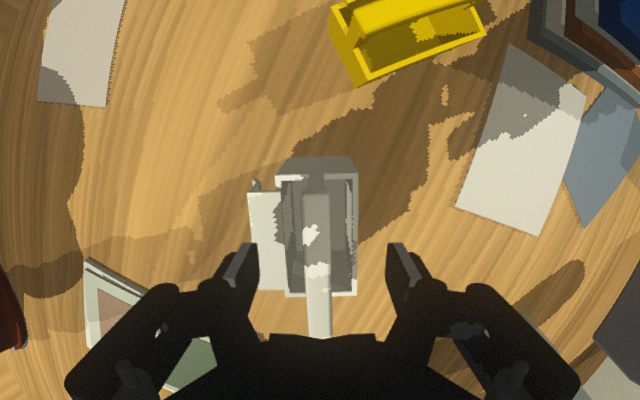

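step_arm --commands '[[0.5, [-0.1, -0.18, 0], [0, 0, 0]], [1, [0, 0, 0], [0, 0, 0]], [1, [0, 0, 0], [0, 0, 0]], [1, [0, 0, 0], [0, 0, 0]], [1, [0, 0, 0], [0, 0, 0]]]' --newtons 45

```text
time: 10.13
eef_pos: [0.461, 0.3523, 0.0804]
eef_rot: [0.39, 0.59, -0.388, 0.591]
force: [0.2, 0.1, 0.2]
finger_gap: 0.0109
```

step_arm --commands '[[1, [0, 0, 0], [0, 0, 0]], [1, [0, 0, 0], [0, 0, 0]], [1, [-1, 0, 0], [0, 0, 0]], [1, [-1.5, 0, 0], [0, 0, 0]], [1, [0, 0, 0], [0, 0, 0]]]'

```text
time: 10.55
eef_pos: [0.4601, 0.3517, 0.1062]
eef_rot: [0.39, 0.591, -0.388, 0.59]
force: [-0.0, 0.3, -0.8]
finger_gap: 0.0108
```

```bash
python3 -c "
from h import *
plan([0.4605,0.3524,0.26],23.3)
cv2.imwrite('pics/w8.png',camera('wrist'))"
```

```text
t 10.55 pos [0.4601 0.3517 0.1062] gap 0.0108 F [-0.0479  0.3273 -0.8286] q6 1.6907330846479387
 delta tool cm [-15.3765   0.0841  -0.0681] rotvec deg [-0.0467 -0.0776 -0.0639] world [0.0004 0.0007 0.1538]
```

View pics/w8.png

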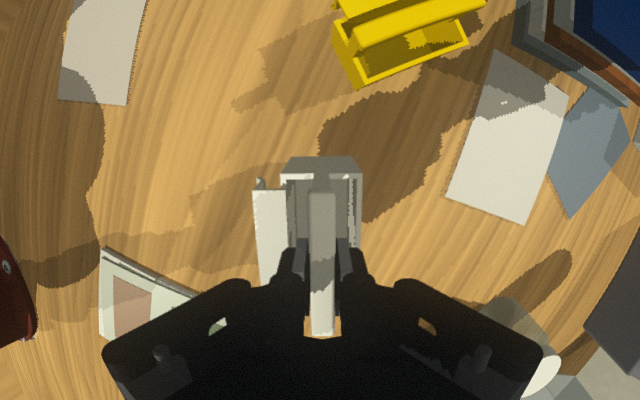

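Basket lifted: it stays put in the gripper while its shadow moves away. I raise it above the rim and carry it.

step_arm --commands '[[1, [-2, 0, 0], [0, 0, 0]], [1, [-3, 0, 0], [0, 0, 0]], [1, [-3.5, 0, 0], [0, 0, 0]], [1, [-3.5, 0, 0], [0, 0, 0]], [1, [-2.5, 0, 0], [0, 0, 0]]]'

```text
time: 11.02
eef_pos: [0.4554, 0.3487, 0.2474]
eef_rot: [0.385, 0.593, -0.393, 0.588]
force: [0.7, 0.6, -1.0]
finger_gap: 0.0111
```

```bash
python3 -c "
from h import *
plan([0.5828,0.1265,0.25],5.1)"
```

```text
t 11.02 pos [0.4554 0.3487 0.2474] gap 0.0111 F [ 0.7473  0.5719 -0.988 ] q6 1.6904187663989092
 delta tool cm [-0.2922  2.9316 25.4393] rotvec deg [18.1418  0.1635  0.8141] world [ 0.1274 -0.2222  0.0026]
```

step_arm --commands '[[1, [-0.2, 0.2, 1.5], [3, 0, 0.4]], [1, [-0.2, 0.5, 2.7], [4, 0, 0.4]], [1, [-0.2, 0.7, 2.7], [4, 0, 0]], [1, [0, 0.9, 2.6], [4, 0, 0]], [1, [0, 1.1, 2.5], [3, 0, 0]]]'

```text
time: 11.43
eef_pos: [0.5224, 0.2438, 0.26]
eef_rot: [0.481, 0.52, -0.474, 0.523]
force: [0.7, 0.9, -1.2]
finger_gap: 0.0111
```

```bash
python3 -c "
from h import *
plan([0.5828,0.1265,0.25],5.1)"
```

```text
t 11.43 pos [0.5224 0.2438 0.26  ] gap 0.0111 F [ 0.6875  0.9197 -1.2254] q6 1.7913393568252423
 delta tool cm [ 0.996   4.9734 12.2245] rotvec deg [-0.048  -0.2559 -0.5822] world [ 0.0604 -0.1173 -0.01  ]
```

step_arm --commands '[[1, [0.2, 1.1, 2.6], [0, 0, -0.5]], [1, [0.2, 1.1, 2.6], [0, 0, 0]], [1, [0.2, 1.0, 2.4], [0, 0, 0]], [1, [0, 0.6, 1.4], [0, 0, 0]], [1, [0, 0, 0], [0, 0, 0]]]'

```text
time: 11.85
eef_pos: [0.5718, 0.1485, 0.2512]
eef_rot: [0.481, 0.52, -0.479, 0.519]
force: [1.1, 0.0, -0.7]
finger_gap: 0.0108
```

```bash
python3 -c "
from h import *
plan([0.5828,0.1265,0.25],5.1)
"
```

```text
t 11.85 pos [0.5718 0.1485 0.2512] gap 0.0108 F [ 1.1157  0.0441 -0.7473] q6 1.6196491504621995
 delta tool cm [0.1169 0.9237 2.2851] rotvec deg [-0.5226 -0.1784 -0.0311] world [ 0.011  -0.022  -0.0012]
```

step_arm --commands '[[1, [0, 0.5, 1.3], [-0.5, 0, 0]], [1, [0, 0.3, 0.8], [0, 0, 0]], [1, [0, 0, 0], [0, 0, 0]], [1, [0, 0, 0], [0, 0, 0]], [1, [0, 0, 0], [0, 0, 0]]]'

```text
time: 12.27
eef_pos: [0.5806, 0.1284, 0.2493]
eef_rot: [0.478, 0.523, -0.477, 0.52]
force: [-0.4, -0.5, -1.3]
finger_gap: 0.0111
```

```bash
python3 -c "
from h import *
plan([0.5828,0.1265,0.25],5.1)
c=get_calibration('wrist');im=camera('wrist');cv2.imwrite('pics/w9.png',im)
a=np.radians(5.1);ex=np.array([np.cos(a),np.sin(a),0]);ey=np.array([-np.sin(a),np.cos(a),0]);o=np.array([.6369,-.0855,0])
for n,l in dict(r1=(.065,.14,.13),r2=(-.065,.14,.13),r3=(-.065,.29,.13),r4=(.065,.29,.13)).items():
  P=o+l[0]*ex+l[1]*ey+[0,0,l[2]]
  print(n,proj('wrist',P,c),proj('top',P))
t=camera('top');cv2.imwrite('pics/t9.png',cv2.resize(t[120:240,210:380],None,fx=4,fy=4,interpolation=cv2.INTER_CUBIC))
"
```

```text
t 12.27 pos [0.5806 0.1284 0.2493] gap 0.0111 F [-0.4024 -0.4839 -1.2684] q6 1.5762240858966237
 delta tool cm [-0.0764  0.2027  0.2127] rotvec deg [-0.1163 -0.2503  0.1464] world [ 0.0022 -0.0019  0.0007]
r1 [[424.5896 268.7513]] [[313.2547 165.5369]]
r2 [[294.4086 271.3249]] [[318.7079 212.3774]]
r3 [[289.8287 111.5234]] [[263.6747 218.7541]]
r4 [[439.0427 115.0997]] [[259.0058 171.7803]]
```

View pics/w9.png

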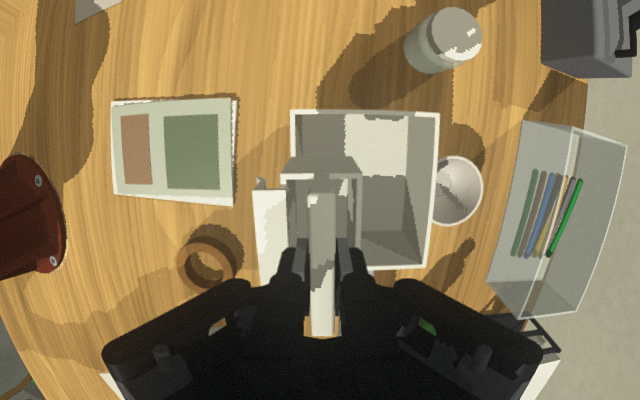

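View pics/t9.png

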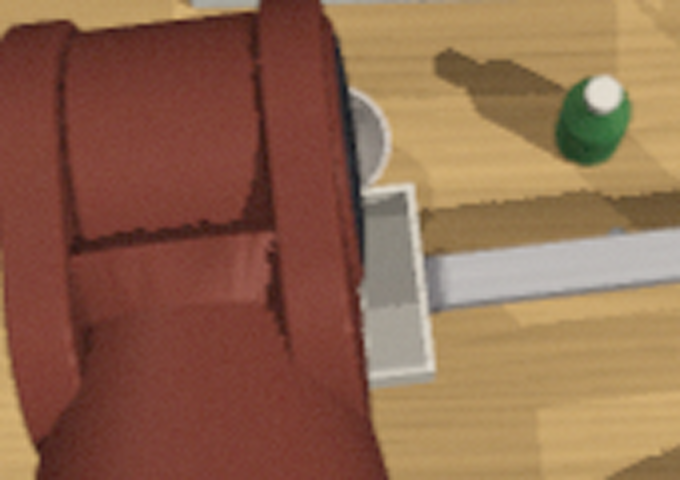

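Rim corners at (290,110) and (439,113) agree with the prediction. I trim the xy offset, then lower in stages.

step_arm --commands '[[1, [0, 0.2, 0.2], [0, 0, 0]], [1, [0, 0.1, 0], [0, 0, 0]], [1, [1.0, 0, 0], [0, 0, 0]], [1, [1.5, 0, 0], [0, 0, 0]], [1, [0, 0, 0], [0, 0, 0]]]'

```text
time: 12.78
eef_pos: [0.5839, 0.129, 0.2235]
eef_rot: [0.478, 0.523, -0.476, 0.521]
force: [-0.2, 0.5, -1.9]
finger_gap: 0.011
```

```bash
python3 -c "
from h import *
plan([0.5828,0.1265,0.19],5.1)
"
```

```text
t 12.78 pos [0.5839 0.129  0.2235] gap 0.011 F [-0.159   0.5162 -1.8613] q6 1.5733393615070965
 delta tool cm [ 3.3474 -0.1339  0.2513] rotvec deg [ 0.0595 -0.2693  0.0143] world [-0.0011 -0.0025 -0.0335]
```

step_arm --commands '[[1, [1.0, -0.15, 0.1], [0, -0.2, 0]], [1, [1.0, -0.05, 0], [0, 0, 0]], [1, [1.0, 0, 0], [0, 0, 0]], [1, [0, 0, 0], [0, 0, 0]], [1, [0, 0, 0], [0, 0, 0]]]'

```text
time: 13.2
eef_pos: [0.5814, 0.1282, 0.1909]
eef_rot: [0.477, 0.523, -0.477, 0.521]
force: [0.4, -0.9, -1.2]
finger_gap: 0.0107
```

```bash
python3 -c "
from h import *
plan([0.5828,0.1265,0.19],5.1)
c=get_calibration('wrist');im=camera('wrist');cv2.imwrite('pics/w10.png',im[60:340,200:480].repeat(2,0).repeat(2,1))
im=camera('scene');cv2.imwrite('pics/s10.png',cv2.resize(im[130:260,270:430],None,fx=4,fy=4,interpolation=cv2.INTER_CUBIC))
"
```

```text
t 13.2 pos [0.5814 0.1282 0.1909] gap 0.0107 F [ 0.3875 -0.879  -1.1792] q6 1.5739354169014372
 delta tool cm [0.0892 0.1277 0.1867] rotvec deg [ 0.0798 -0.0843  0.0903] world [ 0.0014 -0.0017 -0.0009]
```

View pics/w10.png

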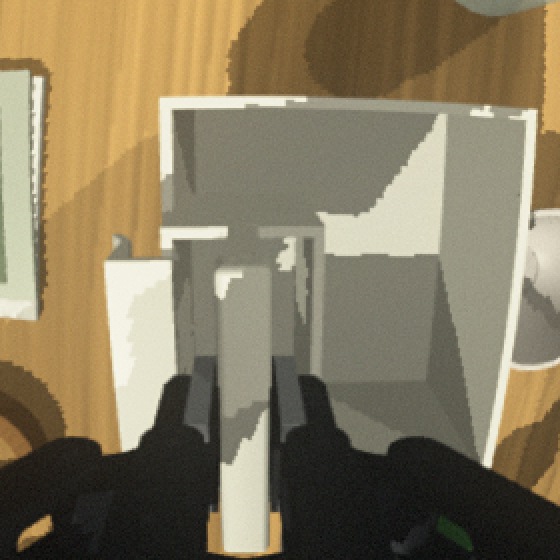

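View pics/s10.png

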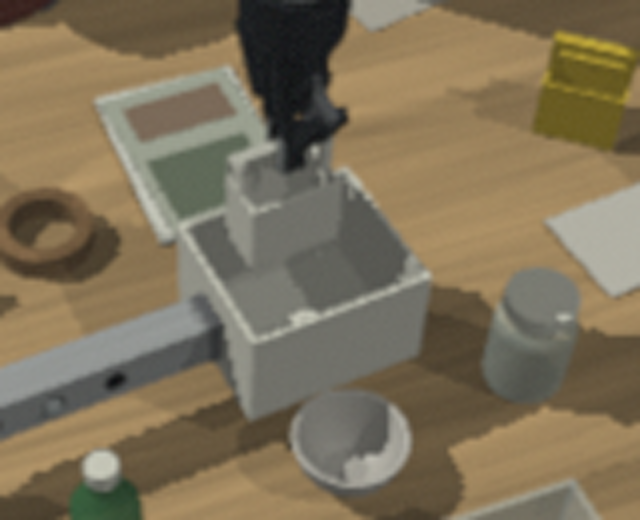

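Basket body is inside the bin, and its lip lies outside the near wall (bin edge near x≈165 in the crop, lip 108–175). I continue down.

step_arm --commands '[[1, [0.6, 0.1, 0.1], [0, 0, 0]], [1, [0.8, 0, 0], [0, 0, 0]], [1, [0.6, 0, 0], [0, 0, 0]], [1, [0, 0, 0], [0, 0, 0]], [1, [0, 0, 0], [0, 0, 0]]]'

```text
time: 13.72
eef_pos: [0.5838, 0.1272, 0.1704]
eef_rot: [0.478, 0.522, -0.476, 0.522]
force: [0.7, -0.5, -1.5]
finger_gap: 0.0111
```

```bash
python3 -c "
from h import *
plan([0.5828,0.1265,0.149],5.1)
"
```

```text
t 13.72 pos [0.5838 0.1272 0.1704] gap 0.0111 F [ 0.7217 -0.4946 -1.5215] q6 1.572085239469806
 delta tool cm [ 2.1424 -0.1042  0.0682] rotvec deg [ 0.0683 -0.0839 -0.0709] world [-0.001  -0.0007 -0.0214]
```

step_arm --commands '[[1, [0.6, -0.05, 0], [0, 0, 0]], [1, [0.7, 0, 0], [0, 0, 0]], [1, [0.5, 0, 0], [0, 0, 0]], [1, [0, 0, 0], [0, 0, 0]], [1, [0, 0, 0], [0, 0, 0]]]'

```text
time: 14.13
eef_pos: [0.5831, 0.1273, 0.1503]
eef_rot: [0.478, 0.522, -0.476, 0.522]
force: [0.3, -0.4, -2.5]
finger_gap: 0.0111
```

```bash
python3 -c "
from h import *
plan([0.5828,0.1265,0.148],5.1)
c=get_calibration('wrist');im=camera('wrist');cv2.imwrite('pics/w11.png',im[60:340,200:480].repeat(2,0).repeat(2,1))
"
```

```text
t 14.13 pos [0.5831 0.1273 0.1503] gap 0.0111 F [ 0.2803 -0.3734 -2.4657] q6 1.5720787058877677
 delta tool cm [ 0.2326 -0.0356  0.0739] rotvec deg [ 0.0755 -0.0865 -0.056 ] world [-0.0003 -0.0008 -0.0023]
```

View pics/w11.png

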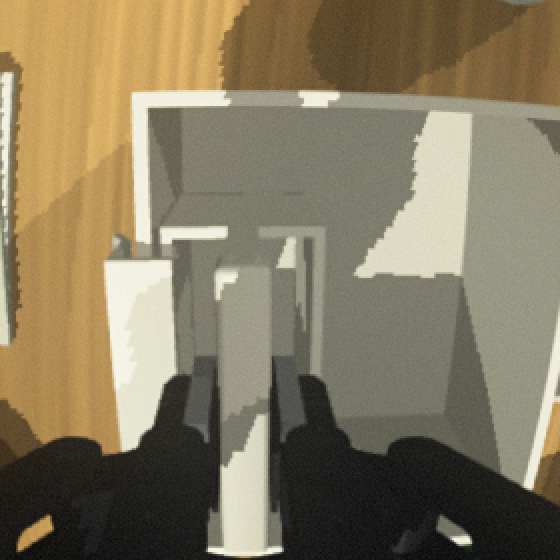

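The bin wall (x≈140) runs between the flare (≈120) and the basket's side (≈165), so it is in the slot. I ease down to contact.

step_arm --commands '[[1, [0.2, 0, 0], [0, 0, 0]], [1, [0.1, 0, 0], [0, 0, 0]], [1, [0, 0, 0], [0, 0, 0]], [1, [0, 0, 0], [0, 0, 0]], [1, [0, 0, 0], [0, 0, 0]]]'

```text
time: 14.6
eef_pos: [0.5836, 0.1273, 0.1482]
eef_rot: [0.478, 0.522, -0.476, 0.522]
force: [-0.6, -0.1, -1.6]
finger_gap: 0.0107
```

```bash
python3 -c "
from h import *
plan([0.5828,0.1265,0.148],5.1)
"
```

```text
t 14.6 pos [0.5836 0.1273 0.1482] gap 0.0107 F [-0.6219 -0.0928 -1.6344] q6 1.5721323521560064
 delta tool cm [ 0.0211 -0.0843  0.0744] rotvec deg [ 0.0753 -0.0829 -0.1377] world [-0.0008 -0.0008 -0.0002]
```

step_arm --commands '[[1, [0.15, 0, 0], [0, 0, 0]], [1, [0.15, 0, 0], [0, 0, 0]], [1, [0.1, 0, 0], [0, 0, 0]], [1, [0, 0, 0], [0, 0, 0]], [1, [0, 0, 0], [0, 0, 0]]]'

```text
time: 15.02
eef_pos: [0.5842, 0.1274, 0.1482]
eef_rot: [0.479, 0.521, -0.475, 0.523]
force: [-0.9, -0.3, 0.2]
finger_gap: 0.0109
```

```bash
python3 -c "
from h import *
plan([0.5828,0.1265,0.148],5.1)
"
```

```text
t 15.02 pos [0.5842 0.1274 0.1482] gap 0.0109 F [-0.9046 -0.3466  0.2108] q6 1.5721160003288221
 delta tool cm [ 0.0184 -0.1449  0.0782] rotvec deg [ 0.0816 -0.0803 -0.3422] world [-0.0014 -0.0009 -0.0002]
```

z has stopped at 148 mm as predicted, and the basket's weight is off the tool. Time to let go.

step_arm --commands '[[0.7, [0, 0, 0], [0, 0, 0]], [0.5, [0, 0, 0], [0, 0, 0]], [0.2, [0, 0, 0], [0, 0, 0]], [0, [0, 0, 0], [0, 0, 0]], [-0.2, [0, 0, 0], [0, 0, 0]]]'

```text
time: 15.43
eef_pos: [0.5848, 0.1275, 0.148]
eef_rot: [0.479, 0.521, -0.475, 0.523]
force: [-0.2, 0.2, 0.5]
finger_gap: 0.051
```

```bash
python3 -c "
from h import *
plan([0.5828,0.1265,0.25],5.1)
c=get_calibration('wrist');im=camera('wrist');cv2.imwrite('pics/w12.png',im[60:340,200:480].repeat(2,0).repeat(2,1))
"
```

```text
t 15.43 pos [0.5848 0.1275 0.148 ] gap 0.051 F [-0.212   0.201   0.5267] q6 1.572152830252351
 delta tool cm [-10.1999  -0.1365   0.065 ] rotvec deg [ 0.0791 -0.0842 -0.4104] world [-0.002 -0.001  0.102]
```

View pics/w12.png

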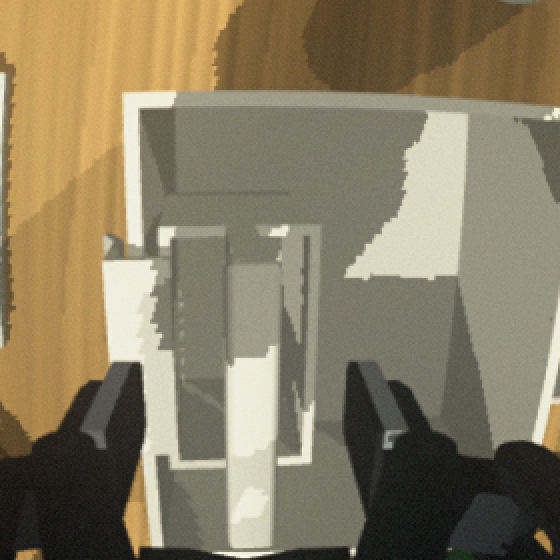

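Basket hangs free of the fingers, with the bar at x≈250 between the pads (≈125 and ≈370). I lift straight up.

step_arm --commands '[[-0.2, [-0.5, 0, 0], [0, 0, 0]], [-0.2, [-1.5, 0, 0], [0, 0, 0]], [-0.2, [-3, 0, 0], [0, 0, 0]], [-0.2, [-4, 0, 0], [0, 0, 0]], [-0.2, [-3, 0, 0], [0, 0, 0]]]'

```text
time: 15.9
eef_pos: [0.5795, 0.1267, 0.2656]
eef_rot: [0.475, 0.524, -0.478, 0.52]
force: [1.5, 0.4, 0.7]
finger_gap: 0.0511
```

step_arm --commands '[[-0.2, [-2, 0, -3], [0, 0, 0]], [-0.2, [-1, 0, -4], [0, 0, 0]], [-0.2, [0, 0, -4], [0, 0, 0]], [-0.2, [0, 0, -4], [0, 0, 0]], [-0.2, [0, 0, 0], [0, 0, 0]]]'

```text
time: 16.32
eef_pos: [0.5697, 0.28, 0.3089]
eef_rot: [0.482, 0.519, -0.476, 0.521]
force: [1.0, 0.6, -0.3]
finger_gap: 0.0514
```

step_arm --commands '[[-0.2, [0, -3, -2], [0, 0, 0]], [-0.2, [0, -3, -2], [0, 0, 0]], [-0.2, [0, -3, -2], [0, 0, 0]], [-0.2, [0, 0, 0], [0, 0, 0]], [-0.2, [0, 0, 0], [0, 0, 0]]]'

```text
time: 16.73
eef_pos: [0.4709, 0.3371, 0.3085]
eef_rot: [0.481, 0.52, -0.474, 0.522]
force: [0.8, -0.4, 0.1]
finger_gap: 0.0511
```

```bash
python3 -c "
from h import *
s=read_state();print(s['time'],s['eef_pos'],s['qd'])
z=lambda im,x,y,w,h,k: cv2.resize(im[y:y+h,x:x+w],None,fx=k,fy=k,interpolation=cv2.INTER_CUBIC)
s=camera('scene');t=camera('top')
cv2.imwrite('pics/s13.png',z(s,200,130,240,150,3.3));cv2.imwrite('pics/t13.png',t)
cv2.imwrite('pics/t13z.png',z(t,240,130,200,110,4))
o,d=None,None
"
```

```text
16.7333 [0.4709 0.3371 0.3085] [ 0.0537 -0.0361 -0.0283  0.0142  0.0192  0.0261]
```

View pics/s13.png

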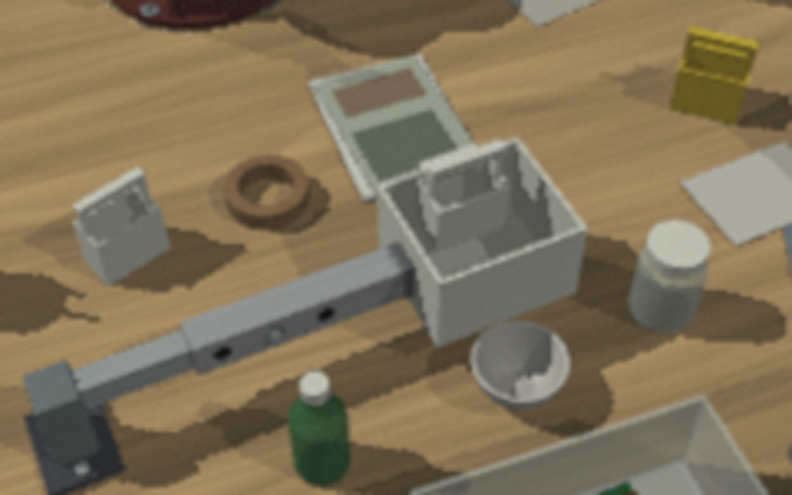

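View pics/t13.png

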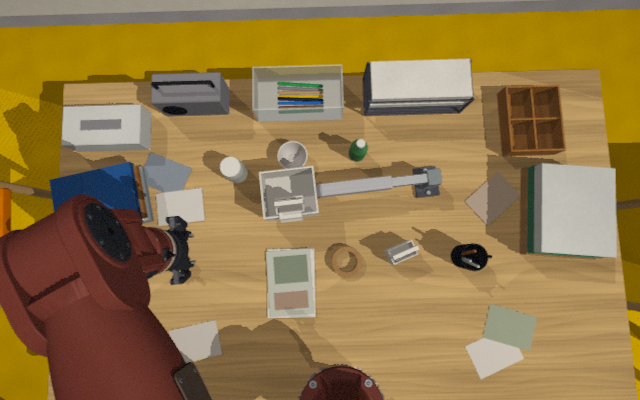

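View pics/t13z.png

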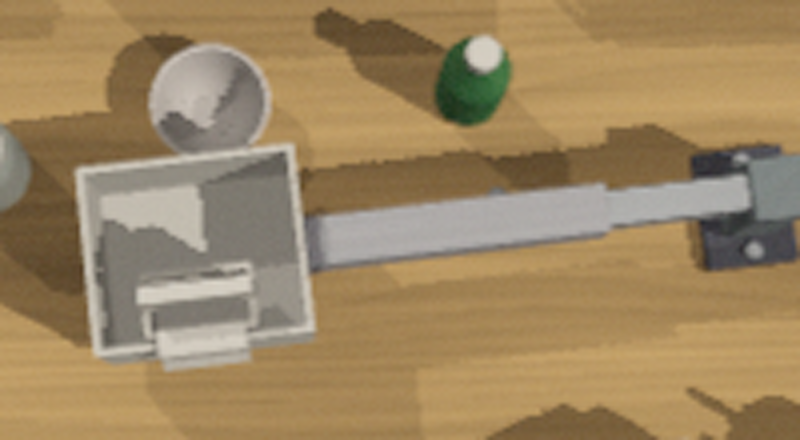

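```bash
python3 -c "
from h import *
k=lambda p:(np.array(p,float)+.5)/4-.5+[240,130]
a=np.radians(5.1);E=np.array([[np.cos(a),np.sin(a)],[-np.sin(a),np.cos(a)]]);o=np.array([.6369,-.0855])
loc=lambda P:(P[:,:2]-o)@E.T*1000
print('bar (top z .170)',loc(cast('top',k([(137,296),(252,282)]),.170)))
print('rim .130',loc(cast('top',k([(77,170),(293,146),(315,333),(97,357)]),.130)))
print('nose',loc(cast('top',k([(495,188)]),.08)))
# bar triangulated from both views
s=lambda p:(np.array(p,float)+.5)/3.3-.5+[200,130]
print(tri('top',k([(252,275)]),'scene',s([(421,160)])), tri('top',k([(137,289)]),'scene',s([(518,140)])))
t0=cv2.imread('pics/top0.png')[60:330,165:640];t1=cv2.imread('pics/t13.png')[60:330,165:640]
for n,(x,y,w,h) in dict(bowl=(275,138,32,28),jar=(218,152,32,32),bottle=(345,132,26,34),tape=(328,243,34,34),plain=(383,238,40,30),cup=(445,240,48,34)).items():
  A=cv2.imread('pics/top0.png')[y:y+h,x:x+w].astype(int);B=cv2.imread('pics/t13.png')[y:y+h,x:x+w].astype(int);print(n,abs(A-B).mean().round(2))
"
```

```text
bar (top z .170) [[-31.9476 254.217 ]
 [-31.4881 178.4021]]
rim .130 [[ 64.085  290.4507]
 [ 63.4876 141.2236]
 [-66.2389 141.0518]
 [-65.3887 289.493 ]]
nose [[26.3929  0.7371]]
(array([0.5919, 0.0856, 0.1816]), np.float64(0.006795277490218597)) (array([0.5892, 0.171 , 0.173 ]), np.float64(0.01379951869184917))
bowl 12.39
jar 10.84
bottle 7.05
tape 7.2
plain 7.42
cup 6.74
```

```bash
python3 -c "
from workcell import *
print(read_state()['time']);print(close_job())"
```

```text
16.8333
the job is handed in; nothing more can be done
None
```

I lengthened the caddy arm by one hole and hung the lipped basket in the bin, upright. The job was handed in at 16.8 s of the allowed 53 s.

**Sleeve:** I pinched the button flush (gap 33.8 mm on the 34 mm sleeve) and drew the sleeve out until the button popped through the next hole. A further 9 mm tug moved it only about 2 mm, so it is locked. In the last pictures the button shows out in the middle hole, 26 mm from the tube's axis, and the bin's rim is 50–51 mm further out.

**Basket:** I gripped it by the bar and hooked its lip over the bin's robot-side wall. I lowered it until it stopped at the expected height, then let go and backed off. The top view puts its bar about 32 mm to the robot's side of the tube's axis, against 35 mm planned, which fits a small lean or shift. Its underside is about 29 mm above the bin's floor, worked out from the height at which it came to rest.

**Checks that were weak or disagreed:**
- Locating the bar from two views at once came out rough: the rays missed each other by 7–14 mm and gave heights of 173–182 mm. I relied on the top view and the resting height instead.
- The before/after picture difference was larger around the bowl (12) and jar (11) than around the other bystanders (about 7). I put this down to changed shadows. The bowl's centre measured the same in both pictures, and the jar looks unmoved.

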